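# Seat the microtube rack and snap its toggle clamp over

### The arm

A 6-joint arm with a two-finger parallel gripper is mounted at the origin on a cart in front of the work surface, level with it; the furniture and walls round the work are solid. World frame = base frame: x ahead of the robot, y to its left, z up, the work surface at z = 0. Lengths are in mm, angles in rad, forces in N, time in s.
With the tool pointing down it reaches from about 250 to 775 mm from the base axis. Payload 8.9 kg.
Tool frame: the origin (TCP) lies midway between the tips of the shut fingers; the grasp point (between the pads) lies 19 mm behind it; z points along the fingers, y is the line along which they close (so a half turn about z gives the same grasp; the last joint's range is limited). The gripper opens to 85 mm and grips with 20 to 120 N. Pads are 22 mm wide; open, the fingers measure 114 mm over their backs; the gripper's body (76 mm by 85 mm) begins 54 mm behind the grasp point. The pads swing forward as they close: fully open they stand 13 mm farther back than shut.
Start: joints at [0.988, 0.291, -0.153, 1.127, 0, 1.431], TCP at [225.416, 474.143, 231.305] pointing down, gripper open.
Joint ranges: [-2.52, 2.52], [-0.91, 1.74], [-1.3, 1.37], [-1.96, 2.02], [-1.52, 1.47], [-3.14, 3.14]. Speed limits (rad/s): [2.22, 2.22, 2.79, 3.14, 3.14, 3.14].

### API

Orientations are given as [roll, pitch, yaw] about the fixed x, y, z axes, in that order (R = Rz(yaw) Ry(pitch) Rx(roll)).
In Python, from cell import get_state, grab_frame, job_done gives the robot as it stands.
- The arm moves only by the shell command python3 -m crank 'ROWS' [FORCE]. ROWS is JSON, a list of rows, each a list of 7 numbers: the turn, a rotation vector about the tool's x, y, z in units of 0.15 rad (1.0 is 0.15 rad), then the shift along the tool's x, y, z in units of 0.25 m (1.0 is 0.25 m), then the opening, from -1 (shut) to 1 (fully open). A call has 1 to 12 rows; each row shifts and turns the commanded pose from where the row before left it, along the tool's axes as they then stand; what a row does not reach is not made up. A row lasts 1/10 s, in which the tool goes at most 50 mm and 8.59 degrees, less where a joint would pass 70% of its speed; a pose out of reach is approached as far as the arm can. A call with a number of a shift or a turn outside -1 to 1 is refused whole. A call with a gripper value outside its range is refused whole. The fingers move at their own pace and stop on an object; FORCE is the grip in N (left out, the last holds). Time passes only in rows, so rows that do not move let the fingers close. It gives the time, the measured TCP pose, the force, the opening and the grip force at its end, in the units of the state.
- get_state(): the state, without advancing time (a new reading comes with each control period).
- grab_frame(name): name is "side" or "top"; returns a dict with "color" (420x560x3 uint8, red, green, blue), "range_z" (420x560 float32, mm along the optical axis (not along the pixel's ray), 0 where there is no reading), "fx", "fy", "cx", "cy" (pixels), "origin" and "orientation" of the camera in the world. Camera axes: x right, y down, z forward; pixel columns grow to the right and rows downward; lengths in mm; the calibration is good to about 2 mm. A picture is of the moment at which its call begins.
- job_done(): hands the job in; it is judged then, once.
The state is a dict: "t": time; "joints": joint angles; "joint_velocities": joint speeds; "effort": joint torques, N m; "ee_pos": TCP position; "ee_rot": TCP orientation; "ft_force": force on the tool from outside, world axes, zero at the start; "torque": the same for the moment, N m; "gripper_width": finger opening in mm; "finger_force": force on a finger pad.
Only numpy, scipy, OpenCV 4.12 (cv2) and the standard library are available. Lean on these libraries where they do the work, as an engineer would, in place of code of your own. Each camera call takes 0.05 s, during which the arm holds its last target. There are 200 camera calls.

### The job

With the fingertips, push the white microtube rack along its dock until it is fully home against the back stop, and then push the black handle of the toggle clamp beside it over its dead centre so that it snaps down into the clamped position. Just push, never lifting the rack, and leave the vials, the bottle, the cuvette strip and the notebook where they are.

Things in the scene. Friction and masses are not known exactly. Their poses are not given: they have to be found in the camera images.
- rack_dock: Aluminium rack dock fixed on the worktop. Origin on the worktop (z = 0) under the centre of the seated rack. x: sliding direction, open front to back stop; y: towards the side with the toggle clamp; z up. Base slab 8 mm thick, x -108 to +82, y +-107 mm. Side rails just beside the rack (y = +-93 to +-102 mm, tops at z = 24 mm) leave it about 1.5 mm play each side; flared in front.
- stop (a point): Middle of the top edge of the dock's back stop, on the face that the rack meets (dock x = 63.5, y = 0, z = 32 mm). The stop is 12 mm thick.
- rack: White 8 x 12 microtube rack, 127 mm (its x) by 184 mm (its y) by 33 mm high, about 0.12 kg, loose. Origin at the centre of its underside, which lies on the slab at z = 8 mm; top at z = 41. Starts between the rails with its origin at dock x = -50 to -25 mm; its front face is 63.5 mm nearer the open front. Fully home its origin is at dock x = 0. Slides with under 2 N.
- clamp_lever (a joint): Toggle clamp lever, angle in rad. 0 = open: the black handle leans 0.6 rad outward (dock +y), the short arm with the rubber foot stands up. 1.2 = clamped: the handle leans 0.6 rad inward over the rack, the arm lies level, foot on the rack's top. Dead centre (handle upright) is 0.6; a spring throws it to the nearer end. It takes about 4 N at the handle's end to start it, falling to zero at dead centre.
- pivot (a point): Axis of the clamp lever, parallel to dock x (dock x = 15, y = 122, z = 56 mm), between two steel cheeks 27 mm wide over all along dock x, tops at z = 67 mm.
- lever_end (a point): Point on the lever 76 mm from its axis, near the end of the black handle: a round bar 18 mm thick from 34 mm to 85 mm off the axis, with a rounded end. Open, this point is at dock x = 15, y = 165, z = 119 mm; clamped, at y = 79 mm, same height.
- vial_a: Small brown vial with a cap, 22 mm wide, 45 mm high, standing beside the dock on the clamp's side, towards the front; origin under its centre. Leave alone.
- vial_b: Like vial_a, standing behind the back stop. Leave alone.
- bottle: Reagent bottle with screw cap, 35 x 58 x 78 mm, standing behind the back stop; origin under its centre. Leave alone.
- strip: White cuvette strip, 12 x 112 x 13 mm, lying on the worktop beside the dock on the clamp's side; origin under its centre. Leave alone.
- notebook: Notebook, 210 x 152 x 14 mm, lying to the left; origin under its centre. Leave alone.

How it is judged:
By the outcome, as a careful person would: the job done as asked, in the order asked, and still so for the second after the job is handed in, with the robot touching nothing.
It also fails if it takes over 42 s, if anything falls off the work surface, if the arm or the gripper's body presses on something with over 40 N, if the wrist force passes 120 N, or if a joint passes its speed limit or range.

## Working session

There is one attempt and no reset: what is moved stays moved. The work goes in short steps, Python scripts to look and compute and a shell command to move; the robot and the scene stay as the last step left them, time stands still between calls to the robot, and variables do not carry over. Pictures are saved under pics/ and viewed, at most 10 in all, crops included, and the job is handed in when it is done.

```bash
mkdir -p pics; ls; python3 - <<'E'
from cell import *
import cv2,numpy as np,pickle
s=get_state();print({k:np.round(v,3) for k,v in s.items()})
d={}
for n in("side","top"):
    f=grab_frame(n);d[n]=f;cv2.imwrite(f"pics/{n}0.png",f["color"][:,:,::-1])
    print(n,f["fx"],f["fy"],f["cx"],f["cy"],f["origin"],f["orientation"],(f["range_z"]>0).mean())
pickle.dump(d,open("f0.pkl","wb"))
E
```

```text
pics
{'t': np.float64(0.0), 'joints': array([ 0.988,  0.291, -0.154,  1.127,  0.   ,  1.431]), 'joint_velocities': array([ 0.001,  0.003, -0.001, -0.   , -0.002, -0.001]), 'effort': array([ 0.0000e+00, -5.3714e+01,  3.3137e+01,  1.6000e-02, -0.0000e+00,
       -0.0000e+00]), 'ee_pos': array([225.161, 473.777, 230.731]), 'ee_rot': array([-3.14 , -0.   ,  2.698]), 'ft_force': array([0.414, 0.76 , 0.866]), 'torque': array([0.012, 0.024, 0.026]), 'finger_force': np.float64(0.0), 'gripper_width': np.float64(85.308)}
side 470.5811941203265 470.5811941203265 272.71504106756714 215.01170112240746 [ 296.42378791 -782.74455896  784.29165598] [-2.29769166  0.01762969 -0.39537467] 0.9769855442176871
top 396.994341541818 396.994341541818 277.7271438066579 203.1508183497766 [ 471.01718031  -20.66769461 1156.69398353] [-3.01492458 -0.00664037 -1.54884769] 0.9960756802721088
```

View pics/side0.png

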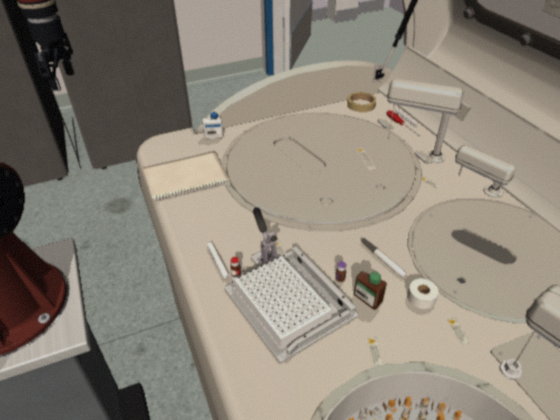

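View pics/top0.png

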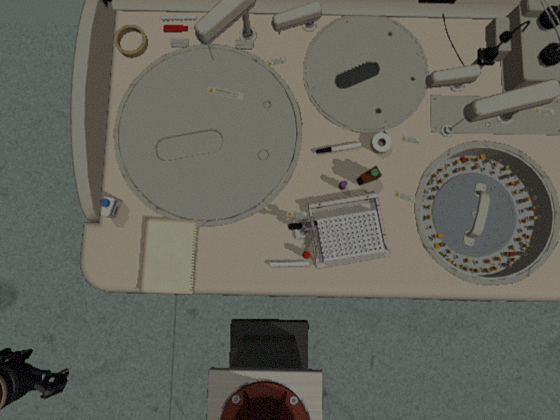

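The dock is around (348,230) in the top view, with its stop towards larger world x. The clamp handle is at (295,226) top and (260,220) side. The red-capped vial is at (306,255) and the strip at (290,264) in the top view. I'll zoom in next.

```bash
cat > h.py <<'E'
import numpy as np,cv2
from scipy.spatial.transform import Rotation as R
def cloud(f):
    v,u=np.mgrid[:420,:560];z=f["range_z"]
    P=np.stack([(u-f["cx"])/f["fx"]*z,(v-f["cy"])/f["fy"]*z,z],-1)
    return P@R.from_euler("xyz",f["orientation"]).as_matrix().T+np.array(f["origin"])
def ray(f,u,v,z):
    d=R.from_euler("xyz",f["orientation"]).apply([(u-f["cx"])/f["fx"],(v-f["cy"])/f["fy"],1])
    o=np.array(f["origin"]);return o+d*(z-o[2])/d[2]
def proj(f,p):
    q=R.from_euler("xyz",f["orientation"]).inv().apply(np.array(p)-np.array(f["origin"]))
    return q[...,0]/q[...,2]*f["fx"]+f["cx"],q[...,1]/q[...,2]*f["fy"]+f["cy"]
E
python3 - <<'E'
import pickle,cv2,numpy as np
from h import *
d=pickle.load(open("f0.pkl","rb"))
for n,(a,b,c,e),k in(("top",(255,185,395,285),5),("side",(200,200,360,355),3.8)):
    im=d[n]["color"][b:e,a:c,::-1]
    cv2.imwrite(f"pics/{n}z.png",cv2.resize(im,None,fx=k,fy=k,interpolation=cv2.INTER_CUBIC))
t=d["top"];C=cloud(t)
for p in((300,280),(348,240),(312,225),(345,202)):print(p,C[p[1],p[0]].round(1))
E
```

```text
(300, 280) [398.  -93.6   3.5]
(348, 240) [ 513.5 -223.6   44. ]
(312, 225) [ 549.1 -117.4   99.6]
(345, 202) [ 622.3 -217.5   30.7]
```

View pics/topz.png

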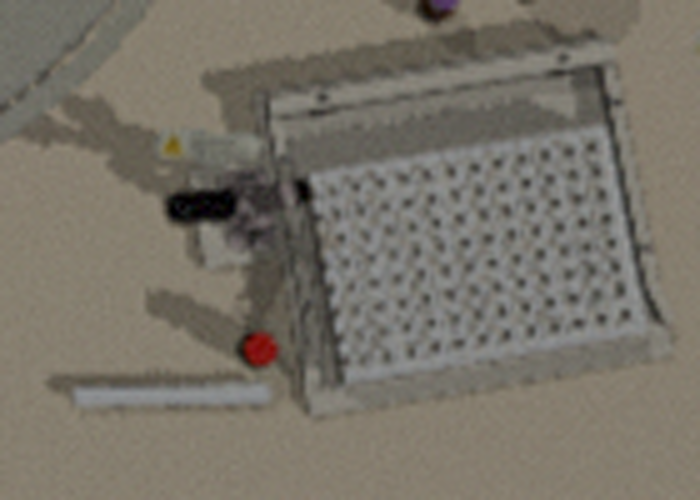

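View pics/sidez.png

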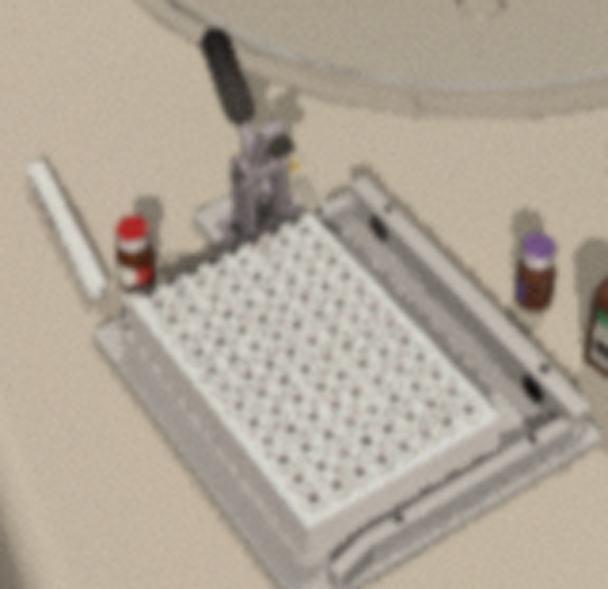

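The rack top in the top view zoom has corners at about (340,385), (645,330), (605,130) and (305,175). The stop's front edge runs (275,115)–(605,68). The handle is the dark bar (170–235, 207) and leans outward. The gap to the stop is clear, and the red vial stands near the front-left corner.

```bash
python3 - <<'E'
import pickle
from h import *
d=pickle.load(open("f0.pkl","rb"));t=d["top"];s=d["side"]
Z=lambda f,a,b,k,x,y,z:ray(f,a+(x+.5)/k-.5,b+(y+.5)/k-.5,z)
T=lambda x,y,z:Z(t,255,185,5,x,y,z); S=lambda x,y,z:Z(s,200,200,3.8,x,y,z)
print("rack top",*[T(x,y,41)[:2].round(1) for x,y in((340,383),(645,330),(605,130),(305,177))])
print("rack side",*[S(x,y,41)[:2].round(1) for x,y in((135,300),(305,527),(500,410),(312,212))])
print("stop top",*[T(x,y,32)[:2].round(1) for x,y in((275,115),(605,68))])
# depth cloud
for n,f in d.items():
    P=cloud(f).reshape(-1,3);c=f["color"].reshape(-1,3).astype(int)
    m=(P[:,0]>400)&(P[:,0]<660)&(P[:,1]>-360)&(P[:,1]<-100)&(abs(P[:,2]-41)<5)&(c.min(1)>140)
    r=cv2.minAreaRect(P[m,:2].astype(np.float32));print(n,m.sum(),r,cv2.boxPoints(r).round(0).tolist(),P[m].mean(0))
    k=(c.max(1)<45)&(P[:,2]>85)&(P[:,2]<150)&(P[:,0]>480)&(P[:,0]<620)&(P[:,1]>-200)&(P[:,1]<0)
    print(" handle",k.sum(),P[k].min(0),P[k].max(0),P[k].mean(0))
    k=(c[:,0]>110)&(c[:,1]<60)&(P[:,0]>400)&(P[:,0]<600)&(P[:,1]>-200)&(P[:,1]<0)
    print(" vial",P[k].mean(0) if k.any() else 0)
E
```

```text
rack top [ 453.2 -153.4] [ 486.3 -323.8] [ 598.3 -302.4] [ 567.8 -132.8]
rack side [ 459.  -157.5] [ 487.2 -325.9] [ 606.1 -301.5] [ 573.4 -135.8]
stop top [ 603.7 -116.2] [ 635.1 -305. ]
side 3939 ((544.5936279296875, -211.51849365234375), (157.35052490234375, 212.2938232421875), 10.82822036743164) [[447.0, -122.0], [487.0, -331.0], [642.0, -301.0], [602.0, -92.0]] [ 528.21140996 -238.59041693   41.06247957]
 handle 31 [539.29831644 -73.90239345 116.12120633] [551.008052   -61.79859348 127.43410994] [545.28691583 -67.8042481  122.87282519]
 vial [ 474.95527839 -112.43159348   38.64945251]
top 28 ((528.449951171875, -231.18338012695312), (110.03636932373047, 166.49349975585938), 10.147538185119629) [[460.0, -159.0], [489.0, -323.0], [597.0, -303.0], [568.0, -140.0]] [ 537.50328033 -264.74929118   40.21074039]
 handle 80 [ 537.93950456 -128.74585391   85.55263408] [560.50202384 -55.15022329 129.23708813] [546.69832453 -78.01505077 109.83463302]
 vial [ 470.82866992 -109.1010199    45.04084763]
```

```bash
python3 -m crank '[[0,0,-0.83,0,0,0,-1],[0,0,-0.83,0,0,0,-1],[0,0,-0.83,0,0,0,-1],[0,0,-0.83,0,0,0,-1],[0,0,-0.83,0,0,0,-1],[0,0,0,-0.02,-0.16,0,-1],[0,0,0,-0.02,-0.16,0,-1],[0,0,0,-0.02,-0.16,0,-1],[0,0,0,-0.02,-0.16,0,-1],[0,0,0,-0.02,-0.16,0,-1],[0,0,0,-0.02,-0.16,0,-1],[0,0,0,-0.02,-0.16,0,-1]]'
```

```text
t: 1.3
ee_pos: [309.6, 203.3, 231.2]
ee_rot: [-3.142, -0.0, -2.962]
ft_force: [0.9, 0.5, -0.1]
gripper_width: -0.1
finger_force: 0.0
```

```bash
cat >> h.py <<'E'
O=np.array([557,-223.4]);YAW=.178
def dock():
    from cell import get_state
    s=get_state();c,n=np.cos(YAW),np.sin(YAW);M=np.array([[c,n],[-n,c]])
    print("t",round(s["t"],2),"dock",(M@(np.array(s["ee_pos"])[:2]-O)).round(1),"z",round(s["ee_pos"][2],1),"F",(M@np.array(s["ft_force"])[:2]).round(1),"rot",np.round(s["ee_rot"],3),"q",np.round(s["joints"],2))
E
python3 -c "import h;h.dock()"
```

```text
t 1.3 dock [-168.   463.8] z 231.2 F [1.  0.3] rot [-3.142 -0.    -2.962] q [ 0.38 -0.01 -0.51  1.07 -0.    0.2 ]
```

```bash
python3 -m crank '[[0,0,0,-0.01,-0.155,0,-1],[0,0,0,-0.01,-0.155,0,-1],[0,0,0,-0.01,-0.155,0,-1],[0,0,0,-0.01,-0.155,0,-1],[0,0,0,-0.01,-0.155,0,-1],[0,0,0,-0.01,-0.155,0,-1],[0,0,0,-0.01,-0.155,0,-1],[0,0,0,-0.01,-0.155,0,-1],[0,0,0,-0.01,-0.155,0,-1],[0,0,0,-0.01,-0.155,0,-1],[0,0,0,-0.01,-0.155,0,-1],[0,0,0,-0.01,-0.155,0,-1]]' >/dev/null; python3 -m crank '[[0,0,0,0,0,0.12,-1],[0,0,0,0,0,0.12,-1],[0,0,0,0,0,0.12,-1],[0,0,0,0,0,0.12,-1],[0,0,0,0,0,0.12,-1],[0,0,0,0,0,0.12,-1],[0,0,0,0,0,0,-1]]'; python3 - <<'E'
import h,cv2,pickle
from cell import *
h.dock()
t=grab_frame("top");s=grab_frame("side");pickle.dump((t,s),open("f1.pkl","wb"))
a=cv2.resize(t["color"][185:305,260:400],None,fx=3.2,fy=3.2,interpolation=2);b=cv2.resize(s["color"][215:335,205:345],None,fx=2.5,fy=3.2,interpolation=2)
cv2.imwrite("pics/b.png",cv2.hconcat([a,b])[:,:,::-1])
E
```

```text
t: 3.2
ee_pos: [419.3, -245.5, 48.2]
ee_rot: [3.137, -0.004, -2.963]
ft_force: [-0.1, 0.3, 1.0]
gripper_width: -0.3
finger_force: 0.0
t 3.2 dock [-139.4    2.6] z 48.2 F [-0.   0.3] rot [ 3.137 -0.004 -2.963] q [-0.68  0.41 -0.52  0.65 -0.   -0.86]
```

View pics/b.png

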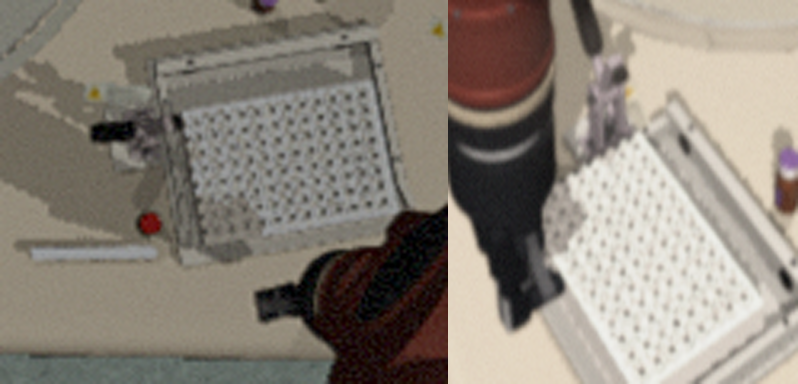

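The gripper is clear in front of the rack's front face, at (270,300) in the left half. I'll lower it and push.

```bash
python3 -m crank '[[0,0,0,0,0,0.06,-1],[0,0,0,0,0,0.05,-1],[0,0,0,-0.04,-0.01,0,-1],[0,0,0,-0.04,0,0,-1],[0,0,0,-0.04,0,0,-1],[0,0,0,-0.02,0,0,-1],[0,0,0,-0.02,0,0,-1],[0,0,0,-0.02,0,0,-1],[0,0,0,0,0,0,-1]]' >/dev/null; python3 -c "import h;h.dock()"
python3 -m crank '[[0,0,0,-0.012,0,0,-1],[0,0,0,-0.012,0,0,-1],[0,0,0,-0.012,0,0,-1],[0,0,0,0,0,0,-1]]'; python3 -c "import h;h.dock()"
```

```text
t 4.2 dock [-91.7  -2.2] z 23.9 F [-0.9 -0.2] rot [-3.141  0.    -2.962] q [-0.62  0.5  -0.44  0.63  0.   -0.8 ]
t: 4.6
ee_pos: [475.8, -240.3, 23.8]
ee_rot: [-3.141, 0.0, -2.963]
ft_force: [0.1, 0.0, -0.2]
gripper_width: -0.0
finger_force: 0.0
t 4.6 dock [-82.9  -2.3] z 23.8 F [0.1 0. ] rot [-3.141  0.    -2.963] q [-0.6   0.51 -0.42  0.64  0.   -0.78]
```

```bash
for i in 1; do python3 -m crank '[[0,0,0,-0.008,0,0,-1],[0,0,0,-0.008,0,0,-1],[0,0,0,-0.008,0,0,-1],[0,0,0,0,0,0,-1]]' >/dev/null; python3 -c "import h;h.dock()"; done
python3 -m crank '[[0,0,0,-0.008,0,0,-1],[0,0,0,-0.008,0,0,-1],[0,0,0,0,0,0,-1]]' >/dev/null; python3 -c "import h;h.dock()"
python3 - <<'E'
import h,cv2
from cell import *
t=grab_frame("top");s=grab_frame("side")
a=cv2.resize(t["color"][185:305,260:400],None,fx=3.2,fy=3.2,interpolation=2);b=cv2.resize(s["color"][215:335,205:345],None,fx=2.5,fy=3.2,interpolation=2)
cv2.imwrite("pics/c.png",cv2.hconcat([a,b])[:,:,::-1])
E
```

```text
t 5.0 dock [-77.   -2.2] z 23.8 F [-0.  -0.9] rot [-3.141  0.    -2.963] q [-0.6   0.52 -0.41  0.64  0.   -0.78]
t 5.3 dock [-73.   -2.2] z 23.8 F [ 0.1 -0.8] rot [-3.141  0.    -2.963] q [-0.59  0.53 -0.4   0.65  0.   -0.77]
```

View pics/c.png

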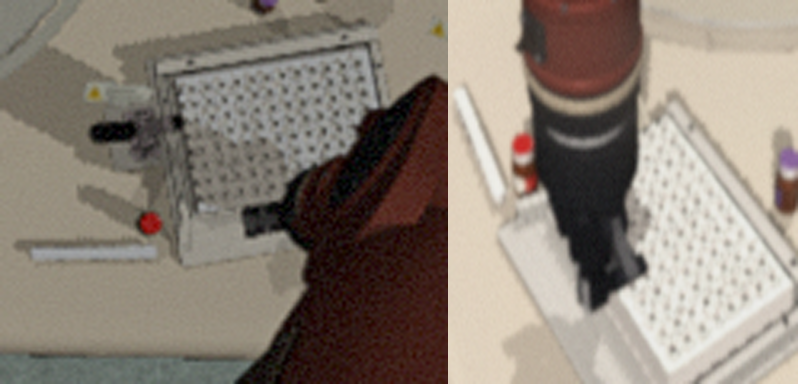

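The rack's back edge (left half, about (175,80)–(375,50)) is now close to the stop and a thin gap remains. I'll creep until the force rises.

```bash
python3 -m crank '[[0,0,0,-0.006,0,0,-1],[0,0,0,-0.006,0,0,-1],[0,0,0,0,0,0,-1]]' >/dev/null; python3 -c "import h;h.dock()"
python3 -m crank '[[0,0,0,-0.006,0,0,-1],[0,0,0,0,0,0,-1]]' >/dev/null; python3 -c "import h;h.dock()"
```

```text
t 5.7 dock [-70.1  -2.2] z 23.8 F [ 0.3 -0.2] rot [-3.142  0.    -2.963] q [-0.59  0.53 -0.39  0.65  0.   -0.77]
t 5.9 dock [-69.5  -2.3] z 23.7 F [-4.3 -1.9] rot [-3.141e+00 -2.000e-03 -2.963e+00] q [-0.59  0.53 -0.39  0.65 -0.   -0.76]
```

```bash
python3 -m crank '[[0,0,0,-0.004,0,0,-1],[0,0,0,0,0,0,-1]]' >/dev/null; python3 -c "import h;h.dock()"
python3 -m crank '[[0,0,0,-0.004,0,0,-1],[0,0,0,0,0,0,-1],[0,0,0,0,0,0,-1]]' >/dev/null; python3 -c "import h;h.dock()"
```

```text
t 6.1 dock [-69.4  -2.3] z 23.7 F [-8.5 -1.8] rot [-3.141e+00 -3.000e-03 -2.964e+00] q [-0.59  0.53 -0.39  0.65 -0.   -0.76]
t 6.4 dock [-69.4  -2.3] z 23.7 F [-12.7  -3.4] rot [-3.141 -0.005 -2.964] q [-0.58  0.53 -0.39  0.66 -0.   -0.76]
```

```bash
python3 -m crank '[[0,0,0,0.03,0,0,-1],[0,0,0,0.08,0,0,-1],[0,0,0,0.1,0,0,-1],[0,0,0,0,0,-0.16,-1],[0,0,0,0,0,-0.16,-1],[0,0,0,0,0,-0.16,-1],[0,0,0,0,0,-0.16,-1],[0,0,0,0,0,-0.16,-1]]' >/dev/null;  python3 -m crank '[[0,0,0,0,0.14,0,-1],[0,0,0,0,0.14,0,-1],[0,0,0,0,0.14,0,-1],[0,0,0,-0.07,0.14,0,-1],[0,0,0,-0.12,0.14,0,-1],[0,0,0,-0.12,0.14,0,-1],[0,0,0,-0.12,0.02,0,-1],[0,0,0,-0.12,0,0,-1],[0,0,0,0,0,0,-1]]'; python3 - <<'E'
import h,cv2,pickle
from cell import *
h.dock()
t=grab_frame("top");s=grab_frame("side");pickle.dump((t,s),open("f2.pkl","wb"))
a=cv2.resize(t["color"][185:305,260:400],None,fx=3.2,fy=3.2,interpolation=2);b=cv2.resize(s["color"][200:335,205:345],None,fx=2.5,fy=384/135,interpolation=2)[:384]
cv2.imwrite("pics/d.png",cv2.hconcat([a,b])[:,:,::-1])
E
```

```text
t: 8.1
ee_pos: [540.0, -9.5, 223.4]
ee_rot: [3.141, 0.002, -2.961]
ft_force: [-0.3, -1.1, -0.9]
gripper_width: -0.0
finger_force: 0.0
t 8.1 dock [ 21.1 213.5] z 223.4 F [-0.5 -1. ] rot [ 3.141e+00  2.000e-03 -2.961e+00] q [-0.15  0.32 -0.13  1.12  0.   -0.33]
```

View pics/d.png

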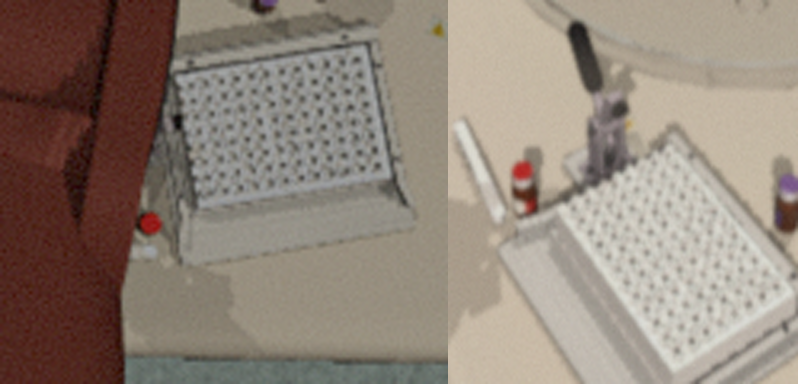

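The rack is seated with no gap along the stop (left half, (175,72)–(368,43)). The lever is still open. I'll descend outside the handle and push inward.

```bash
python3 -m crank '[[0,0,0,0.012,0,0.1,-1],[0,0,0,0,0,0.12,-1],[0,0,0,0,0,0.12,-1],[0,0,0,0,0,0.11,-1],[0,0,0,0,0,0,-1],[0,0,0,0,-0.03,0,-1],[0,0,0,0,-0.03,0,-1],[0,0,0,0,-0.03,0,-1],[0,0,0,0,-0.03,0,-1],[0,0,0,0,0,0,-1]]' ; python3 -c "import h;h.dock()"
python3 -m crank '[[0,0,0,0,-0.03,0,-1],[0,0,0,0,-0.03,0,-1],[0,0,0,0,-0.03,0,-1],[0,0,0,0,0,0,-1]]' >/dev/null;python3 -c "import h;h.dock()"
```

```text
t: 9.2
ee_pos: [540.4, -40.1, 112.8]
ee_rot: [3.138, 0.003, -2.963]
ft_force: [0.7, 8.0, 2.5]
gripper_width: 0.1
finger_force: 4.0
t 9.2 dock [ 16.1 183.3] z 112.8 F [2.1 7.7] rot [ 3.138e+00  3.000e-03 -2.963e+00] q [-0.21  0.42 -0.3   0.85  0.   -0.39]
t 9.6 dock [ 17.1 161.5] z 115.0 F [0.6 3. ] rot [ 3.14   0.006 -2.961] q [-0.25  0.42 -0.28  0.86  0.   -0.43]
```

```bash
python3 -m crank '[[0,0,0,0,-0.03,0,-1],[0,0,0,0,-0.03,0,-1],[0,0,0,0,-0.03,0,-1],[0,0,0,0,-0.03,0,-1],[0,0,0,0,-0.02,0,-1],[0,0,0,0,0,0,-1],[0,0,0,0,0,0,-1]]' >/dev/null;python3 -c "import h;h.dock()"
python3 -m crank '[[0,0,0,0,0.1,0,-1],[0,0,0,0,0.12,0,-1],[0,0,0,0,0.12,0,-1],[0,0,0,0,0,-0.12,-1],[0,0,0,0,0.1,-0.15,-1],[0,0,0,0,0.15,-0.15,-1],[0,0,0,0,0.15,0,-1],[0,0,0,0,0.15,0,-1],[0,0,0,0,0.15,0,-1],[0,0,0,0,0.15,0,-1],[0,0,0,0,0,0,-1]]'
python3 - <<'E'
import h,cv2,pickle
from cell import *
h.dock()
t=grab_frame("top");s=grab_frame("side")
a=cv2.resize(t["color"][185:305,260:400],None,fx=3.2,fy=3.2,interpolation=2);b=cv2.resize(s["color"][200:335,205:345],None,fx=2.5,fy=384/135,interpolation=2)[:384]
cv2.imwrite("pics/e.png",cv2.hconcat([a,b])[:,:,::-1])
E
```

```text
t 10.3 dock [ 14.9 125.3] z 111.1 F [-0.3  0.9] rot [ 3.141 -0.    -2.963] q [-0.31  0.45 -0.25  0.87  0.   -0.48]
t: 11.4
ee_pos: [495.8, 197.2, 214.2]
ee_rot: [3.14, -0.0, -2.958]
ft_force: [0.6, -1.0, 0.5]
gripper_width: 0.0
finger_force: 0.0
t 11.4 dock [ 14.3 424.8] z 214.2 F [ 0.4 -1.1] rot [ 3.14  -0.    -2.958] q [ 0.24  0.32 -0.16  1.09  0.    0.06]
```

View pics/e.png

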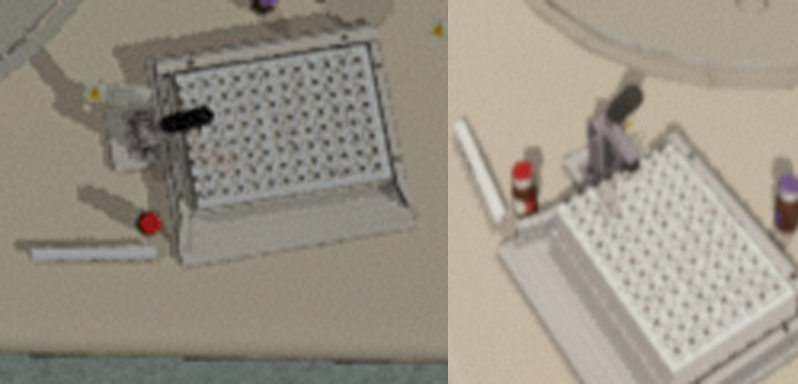

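The handle now leans inward over the rack (left half, (187,120)) with the arm level. The rack is flush with the stop, and the vial, strip and other items have not moved.

```bash
python3 -c "from cell import *;print(job_done())"
```

```text
the job is handed in; nothing more can be done
None
```

The rack is fully home against the back stop, the toggle clamp is snapped down into the clamped position, and the job was handed in at about 11.5 s with the arm clear of everything.

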